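Run a fingertip along the face-shield tabs

ROBOT

A 7-joint arm with a two-finger parallel gripper is mounted at the origin on the work surface. World frame = base frame: x ahead of the robot, y to its left, z up, the work surface at z = 0. Lengths are in mm, angles in rad, forces in N, time in s.
With the tool pointing down it reaches from about 400 to 875 mm from the base axis. Payload 4.4 kg.
Tool frame: the origin (TCP) lies midway between the tips of the shut fingers; the grasp point (between the pads) lies 19 mm behind it (ctrl.grip_point_offset is the distance from the TCP to the grasp point, in mm); z points along the fingers, y is the direction in which the jaws open and shut (so a half turn about z gives the same grasp; the last joint's range is limited). The gripper opens to 85 mm and grips with 20 to 120 N. Pads are 22 mm wide; open, the fingers measure 114 mm over their backs; the gripper's body (76 mm by 85 mm) begins 54 mm behind the grasp point. The pads swing forward as they close: fully open they stand 13 mm farther back than shut.
Start: joints at [-1.188, 0.628, 0.038, 1.517, -0.027, 0.996, -0.02], TCP at [282.004, 585.655, 231.313] pointing down, gripper open.
Joint ranges: [-3.06, 3.06], [-0.37, 2.12], [-1.25, 1.32], [0.18, 2.47], [-1.1, 4.24], [0.23, 1.98], [-2.94, 2.94]. Speed limits (rad/s): [2.57, 2.57, 3.14, 3.14, 3.14, 3.14, 3.14].

INTERFACE

Orientations are given as [roll, pitch, yaw] about the fixed x, y, z axes, in that order (R = Rz(yaw) Ry(pitch) Rx(roll)).
In Python, from cell import ctrl, imaging, models gives the robot as it stands. The module is installed in compiled form; this text tells all that it offers.
- The arm moves only by the tool drive_tool, never from a script. Its argument "deltas" is text: rows parted by semicolons, each of 5 numbers parted by spaces: the shift along the tool's x, y, z in m, then the turn about the tool's z in degrees, then the finger opening in m, from 0 to 0.0854. A call has 1 to 12 rows; each row is the pose to reach, as a shift and turn from the pose commanded when the call began, along the tool's axes at that moment; what a row does not reach only later rows make up. A row lasts 1/8 s, in which the tool goes at most 62.5 mm and 10.7 degrees, less where a joint would pass 70% of its speed; a pose out of reach is approached as far as the arm can. A call with a gripper value outside its range is refused whole. The fingers move at their own pace and stop on an object; the grip force is fixed at half the most. Time passes only in rows, so rows that repeat a pose let the fingers close. It gives the time, the measured TCP pose, the force and the opening at its end, in the units of the state.
- ctrl.read_state(): the state, without advancing time (a new reading comes with each control period).
- imaging.get_image(name): name is "scene" or "top" or "wrist"; returns a dict with "color" (480x640x3 uint8, red, green, blue), "range_z" (480x640 float32, mm along the optical axis (not along the pixel's ray), 0 where there is no reading), "vfov" (degrees; the focal length in pixels is half the picture's height over the tangent of half this angle, whatever the lens; pixels are square), "cx", "cy" (the principal point, pixels), "extrinsics" (4x4, takes a point from camera to world coordinates). Camera axes: x right, y down, z forward; pixel columns grow to the right and rows downward; lengths in mm; the calibration is good to about 2 mm. A picture is of the moment at which its call begins.
- ctrl.finish_job(): hands the job in, once; it reports no verdict.
Trained networks look in a picture, given as the dict that the camera call returned (one of the last four; its "shot" number tells which), for a name from the list of things; names that differ only in an ending like _2 or _b are one class to them, and where a whole thing is asked for, a point or a joint stands for the part that bears it (a point fixed in the world has none). Each returns a list of dicts, best first, with "score" (0 to 1); they miss things now and then, are a little off and sometimes report something else, mostly with a low value. They report only what shows in the picture. A call takes as long as a camera call. They do not tell look-alikes from the thing itself.
- models.spot_in(picture, thing): "point" ([column, row] in pixels, amid what is visible of it).
- models.landmark_of(picture, thing): "point" ([column, row] in pixels: a listed point, or the origin of a listed thing).
The state is a dict: "clock": time; "qpos": joint angles; "qd": joint speeds; "tau": joint torques, N m; "eef_pos": TCP position; "tool_rot": TCP orientation; "force": force on the tool from outside, world axes, zero at the start; "torque": the same for the moment, N m; "width": finger opening in mm.
Only numpy, scipy, OpenCV 4.12 (cv2) and the standard library are available. Lean on these libraries where they do the work, as an engineer would, in place of code of your own. Each camera call takes 0.05 s, during which the arm holds its last target.

TASK

Lock the clear sheet into the purple headband on the assembly stand: with the fingertips, stroke along the curved row of six yellow tabs from the green pad to the black pad, lightly pressing each one down flat, in turn. Be gentle: do not push the stand along or lift it, leave everything else as it is, and finish clear of the stand.

Things in the scene. Friction and masses are not known exactly. Their poses are not given: they have to be found in the camera images.
- stand: Assembly stand, loose, about 3 kg: wooden drum (176 mm diameter, flat top 118 mm up) on a 216 mm rubber foot, clear sheet round it (111 mm radius, 122 mm high). Origin: centre of underside, z up. A purple headband (arc of mean radius 100 mm about z, 18 mm wide, top 125 mm up) carries six yellow tabs centred at -50, -30, -10, 10, 30, 50 degrees from +x towards +y.
- row_start (a point): Centre of the top of the green pad (16 x 14 mm, fixed on the headband) where the row starts: radius 100 mm, -66 degrees about the stand's z, 128 mm up. The tabs pressed flat are level with it, and nothing on the headband is then higher.
- row_finish (a point): Centre of the top of the black pad (16 x 14 mm, fixed on the headband) where the row ends: radius 100 mm, +66 degrees about the stand's z, 128 mm up.
- tab1 (a joint): Angle (rad) of tab 1 of 6 from the green pad: 0 flat, 0.36 at most, starts at 0.22 to 0.32. The tab lies along the arc, 32 x 14 x 3 mm, hinged at the end nearest the green pad; its free end (red edge) stands up, so it is a ramp rising away from the green pad. Stiff hinge (0.02 N m, under 1 N at the free end), no spring: it stays where it is left.
- tab1_end (a point): Middle of the upper red edge at the free end of tab 1; it moves with the tab (x along the tab, away from the hinge; z out of its top face). With the tab flat it is 128 mm above the table.
- tab2 (a joint): Angle (rad) of tab 2 of 6 from the green pad: 0 flat, 0.36 at most, starts at 0.22 to 0.32. The tab lies along the arc, 32 x 14 x 3 mm, hinged at the end nearest the green pad; its free end (red edge) stands up, so it is a ramp rising away from the green pad. Stiff hinge (0.02 N m, under 1 N at the free end), no spring: it stays where it is left.
- tab2_end (a point): Middle of the upper red edge at the free end of tab 2; it moves with the tab (x along the tab, away from the hinge; z out of its top face). With the tab flat it is 128 mm above the table.
- tab3 (a joint): Angle (rad) of tab 3 of 6 from the green pad: 0 flat, 0.36 at most, starts at 0.22 to 0.32. The tab lies along the arc, 32 x 14 x 3 mm, hinged at the end nearest the green pad; its free end (red edge) stands up, so it is a ramp rising away from the green pad. Stiff hinge (0.02 N m, under 1 N at the free end), no spring: it stays where it is left.
- tab3_end (a point): Middle of the upper red edge at the free end of tab 3; it moves with the tab (x along the tab, away from the hinge; z out of its top face). With the tab flat it is 128 mm above the table.
- tab4 (a joint): Angle (rad) of tab 4 of 6 from the green pad: 0 flat, 0.36 at most, starts at 0.22 to 0.32. The tab lies along the arc, 32 x 14 x 3 mm, hinged at the end nearest the green pad; its free end (red edge) stands up, so it is a ramp rising away from the green pad. Stiff hinge (0.02 N m, under 1 N at the free end), no spring: it stays where it is left.
- tab4_end (a point): Middle of the upper red edge at the free end of tab 4; it moves with the tab (x along the tab, away from the hinge; z out of its top face). With the tab flat it is 128 mm above the table.
- tab5 (a joint): Angle (rad) of tab 5 of 6 from the green pad: 0 flat, 0.36 at most, starts at 0.22 to 0.32. The tab lies along the arc, 32 x 14 x 3 mm, hinged at the end nearest the green pad; its free end (red edge) stands up, so it is a ramp rising away from the green pad. Stiff hinge (0.02 N m, under 1 N at the free end), no spring: it stays where it is left.
- tab5_end (a point): Middle of the upper red edge at the free end of tab 5; it moves with the tab (x along the tab, away from the hinge; z out of its top face). With the tab flat it is 128 mm above the table.
- tab6 (a joint): Angle (rad) of tab 6 of 6 from the green pad: 0 flat, 0.36 at most, starts at 0.22 to 0.32. The tab lies along the arc, 32 x 14 x 3 mm, hinged at the end nearest the green pad; its free end (red edge) stands up, so it is a ramp rising away from the green pad. Stiff hinge (0.02 N m, under 1 N at the free end), no spring: it stays where it is left.
- tab6_end (a point): Middle of the upper red edge at the free end of tab 6; it moves with the tab (x along the tab, away from the hinge; z out of its top face). With the tab flat it is 128 mm above the table.
- tin: Small aluminium tin, 36 mm diameter, 30 mm high, standing loose on the drum's top inside the arc. Origin: centre of underside.
- band_pink: Loose pink spare headband lying on the table, open arc of 87 mm outer radius, 22 mm high. Origin: centre of the arc, underside.
- tape: Roll of orange tape lying flat, 90 mm diameter, 24 mm high. Origin: centre of underside.
- cup: Grey plastic cup, 70 mm diameter, 70 mm high. Origin: centre of underside.
- driver: Screwdriver lying on the table, handle towards its -x, about 0.2 m long. Origin: about its middle, underside.
- sanding_block: Cork sanding block, 110 x 60 x 35 mm. Origin: centre of underside.
Things that resemble listed ones, but are neither listed nor needed, are in the scene too. There is more than one size of the stand; the job needs the largest.

How it is judged (in metres and radians):
On the way, in this order (a step that is already met when the one before it is completed fails the run):
1. the first tab from the green pad is pressed flat (below 0.08 rad), the later ones still up (value of joint tab1 below 0.08 rad and not (value of joint tab3 below 0.08 rad) and not (value of joint tab4 below 0.08 rad) and not (value of joint tab5 below 0.08 rad) and not (value of joint tab6 below 0.08 rad)).
2. the second tab from the green pad is pressed flat (below 0.08 rad), the later ones still up (value of joint tab2 below 0.08 rad and not (value of joint tab4 below 0.08 rad) and not (value of joint tab5 below 0.08 rad) and not (value of joint tab6 below 0.08 rad)).
3. the third tab from the green pad is pressed flat (below 0.08 rad), the later ones still up (value of joint tab3 below 0.08 rad and not (value of joint tab5 below 0.08 rad) and not (value of joint tab6 below 0.08 rad)).
4. the fourth tab from the green pad is pressed flat (below 0.08 rad), the later ones still up (value of joint tab4 below 0.08 rad and not (value of joint tab6 below 0.08 rad)).
5. the fifth tab from the green pad is pressed flat (below 0.08 rad), the later ones still up (value of joint tab5 below 0.08 rad).
6. the sixth tab from the green pad is pressed flat (below 0.08 rad) (value of joint tab6 below 0.08 rad).
At the end, for the whole second after the job is handed in: All six tabs are flat (each below 0.08 rad, that is, free end within 2.5 mm of flat); the stand is upright (0.05 rad), at rest and within 20 mm of where it was; every other object is within 25 mm of where it was (value of joint each of tab1, tab2, tab3, tab4, tab5, tab6 below 0.08 rad and distance of stand from where it was at the start of the episode below 0.02 m and angle between stand's own z axis and vertical below 0.05 rad and linear speed of stand below 0.01 m/s and distance of each of tin, band_pink, tape, cup, driver, sanding_block from where it was at the start of the episode below 0.025 m); the robot touches nothing.
It fails at once if the stand is pushed more than 20 mm or lifted (distance of stand from where it was at the start of the episode above 0.02 m or height (world z) of stand above 0.01 m or angle between stand's own z axis and vertical above 0.1 rad).
It fails at once if the fingers press on the stand or its tabs with more than 40 N (contact force between the fingers and stand above 40 N).
It fails at once if one of the other loose things is moved more than 25 mm (distance of any of tin, band_pink, tape, cup, driver, sanding_block from where it was at the start of the episode above 0.025 m).
It also fails if it takes over 48 s, if anything falls off the work surface, if the arm or the gripper's body presses on something with over 40 N, if the wrist force passes 120 N, or if a joint passes its speed limit or range.

## Working session

There is one attempt and no reset: what is moved stays moved. The work goes in short steps, Python scripts to look and compute and a tool call to move; the robot and the scene stay as the last step left them, time stands still between calls to the robot, and variables do not carry over. Pictures are saved under pics/ and viewed, and the job is handed in when it is done.

Besides the shell and the picture viewer there is one more tool, called after "Call:" as a command line: name --argument value ..., lists and objects as JSON in quotes. drive_tool: Moves the arm, as the interface text tells. Its arguments: {"type":"object","properties":{"deltas":{"type":"string"}},"required":["deltas"]}

```bash
mkdir -p pics; cat > h.py <<'E'
import numpy as np, cv2
from cell import ctrl, imaging, models
def K(im):
    f=im["color"].shape[0]/2/np.tan(np.radians(im["vfov"])/2); return f,im["cx"],im["cy"]
def px2w(im,u,v,z=None):
    f,cx,cy=K(im)
    if z is None: z=im["range_z"][int(round(v)),int(round(u))]
    p=np.array([(u-cx)/f*z,(v-cy)/f*z,z,1.]); return (np.array(im["extrinsics"])@p)[:3]
def ray_z(im,u,v,h):
    f,cx,cy=K(im);E=np.array(im["extrinsics"]);d=E[:3,:3]@np.array([(u-cx)/f,(v-cy)/f,1]);o=E[:3,3]
    return o+d*(h-o[2])/d[2]
def w2px(im,P):
    f,cx,cy=K(im);E=np.linalg.inv(np.array(im["extrinsics"]));p=E[:3,:3]@np.array(P,float)+E[:3,3]
    return np.array([p[0]/p[2]*f+cx,p[1]/p[2]*f+cy])
def save(im,n): cv2.imwrite("pics/"+n+".png",im["color"][:,:,::-1])
E
python3 - <<'E'
from h import *
print(ctrl.read_state())
for n in ("scene","top","wrist"):
    im=imaging.get_image(n); save(im,n+"0"); print(n,im["vfov"],im["extrinsics"])
    if n!="wrist":
        for t in ("stand","row_start","row_finish","tab1_end","tab6_end","tin","cup"):
            print(t,[(np.round(d["point"]).tolist(),round(d["score"],2)) for d in models.landmark_of(im,t)])
E
```

```text
{'clock': 0.0, 'qpos': array([-1.18782613,  0.62933966,  0.03842113,  1.51833948, -0.02702894,
        0.99629436, -0.02002226]), 'qd': array([-0.00030451, -0.00058691,  0.00185493,  0.00120201, -0.00105343,
        0.00013667, -0.00029947]), 'tau': array([ 2.01916606e-05, -5.63393104e+01,  1.22582886e+00, -1.93445581e+01,
        1.08931668e-02,  1.08044173e-02, -6.78483488e-06]), 'eef_pos': array([281.69840205, 585.11209343, 230.40200256]), 'tool_rot': array([-3.13972864e+00, -1.27965883e-05,  2.69280192e+00]), 'force': array([-0.46598446,  0.12449149, -0.13635638]), 'torque': array([-0.00377101,  0.05383237, -0.01197768]), 'width': 85.19264180074151}
scene 51.06017682704997 [[ 8.72310681e-01  2.94112002e-01 -3.90604922e-01  1.04621768e+03]
 [ 4.88773816e-01 -5.46082753e-01  6.80362979e-01 -7.89404994e+02]
 [-1.31996933e-02 -7.84405353e-01 -6.20108064e-01  8.43829631e+02]
 [ 0.00000000e+00  0.00000000e+00  0.00000000e+00  1.00000000e+00]]
stand [([413.0, 312.0], 0.76), ([311.0, 289.0], 0.67), ([282.0, 221.0], 0.59)]
row_start [([297.0, 201.0], 0.83), ([448.0, 299.0], 0.74), ([350.0
[... 716 characters left out ...]
], 0.85), ([254.0, 308.0], 0.85), ([332.0, 209.0], 0.73)]
row_finish [([293.0, 167.0], 0.92), ([309.0, 278.0], 0.9), ([220.0, 346.0], 0.75), ([319.0, 216.0], 0.4)]
tab1_end [([316.0, 213.0], 0.46), ([314.0, 132.0], 0.44), ([246.0, 305.0], 0.4)]
tab6_end [([464.0, 333.0], 0.57), ([223.0, 341.0], 0.52), ([291.0, 162.0], 0.51), ([306.0, 275.0], 0.42)]
tin [([345.0, 252.0], 0.6)]
cup [([198.0, 284.0], 0.83)]
wrist 61.41820629918547 [[ 4.34612302e-01  8.66139088e-01  2.46810105e-01  2.18694402e+02]
 [ 9.00617389e-01 -4.17766026e-01 -1.19832660e-01  6.15832930e+02]
 [-6.82873915e-04  2.74362220e-01 -9.61626178e-01  3.75018070e+02]
 [ 0.00000000e+00  0.00000000e+00  0.00000000e+00  1.00000000e+00]]
```

View pics/top0.png

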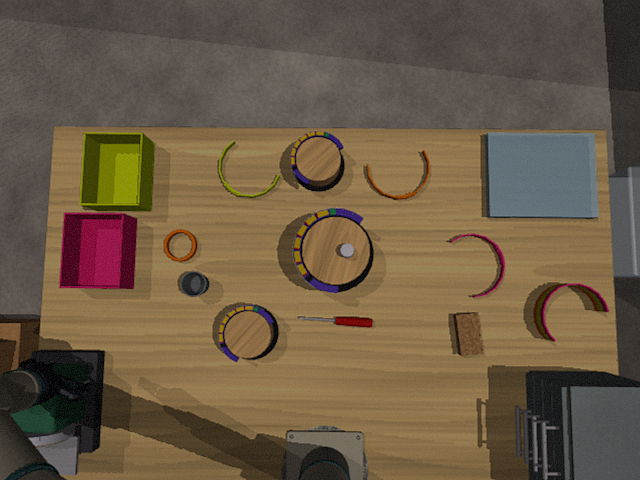

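View pics/scene0.png

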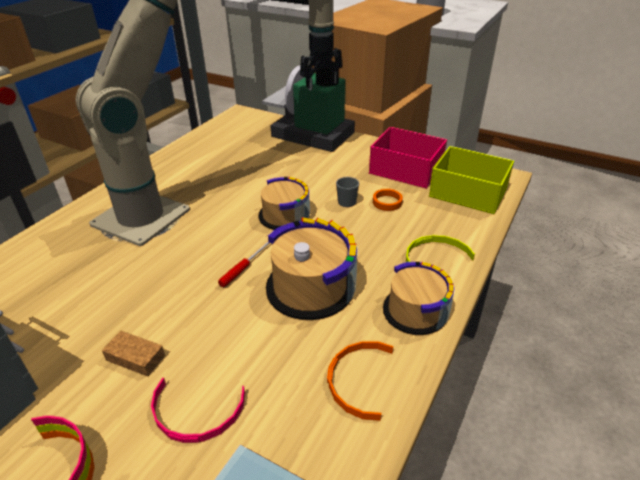

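Three candidate stands show in the top view, at (333,250), (318,160) and (248,333). The middle one is the widest and carries the tin, so I'll confirm it with a crop and measure it.

```bash
python3 - <<'E'
from h import *
from scipy.optimize import least_squares
im=imaging.get_image("top")
c=im["color"]; R=im["range_z"]
cv2.imwrite("pics/crop1.png",cv2.resize(c[195:305,280:390,::-1],None,fx=5.4,fy=5.4,interpolation=cv2.INTER_CUBIC))
H,W=R.shape
f,cx,cy=K(im);v,u=np.mgrid[0:H,0:W];P=np.stack([(u-cx)/f*R,(v-cy)/f*R,R,np.ones_like(R)],-1)@np.array(im["extrinsics"]).T
hsv=cv2.cvtColor(c,cv2.COLOR_RGB2HSV)
for nm,(a,b) in {"big":(333,250),"far":(318,160),"near":(248,333)}.items():
    m=np.zeros((H,W),bool); m[b-55:b+55,a-55:a+55]=1
    z=P[...,2]; 
    zt=np.median(z[b-5:b+5,a-15:a-5]); 
    top=(m&(abs(z-zt)<3)).astype(np.uint8)
    n,l=cv2.connectedComponents(top); comp=(l==l[b,a-8])
    pts=P[comp][:,:2]; h=cv2.convexHull(pts.astype(np.float32)); (x,y),r=cv2.minEnclosingCircle(h)
    print(nm,"z",zt,"circ",x,y,r,"area r",np.sqrt(comp.sum()*(R[b,a]/f)**2/np.pi))
    pp=m&(hsv[...,0]>120)&(hsv[...,0]<140)&(hsv[...,1]>120)
    print(" purple z",np.percentile(z[pp],[10,50,90]))
    # fit arc
    q=P[pp&(z>zt-2)][:,:2]; s=least_squares(lambda p:np.hypot(q[:,0]-p[0],q[:,1]-p[1])-p[2],[x,y,r+10],loss="soft_l1"); print(" arc",s.x,len(q))
    g=m&(hsv[...,0]>45)&(hsv[...,0]<95)&(hsv[...,1]>100)
    n,l,st,ce=cv2.connectedComponentsWithStats(g.astype(np.uint8))
    for i in range(1,n):
        if st[i,4]>5: print(" green",ce[i],st[i,4],P[l==i][:,:3].mean(0))
E
```

```text
big z 118.06900389985276 circ 587.1126708984375 -22.724504470825195 89.82618713378906 area r 73.4865768784513
 purple z [ 15.86308067 124.57223328 128.3212543 ]
 arc [583.08345849 -26.22085435  99.39368766] 438
 green [332.  211.5] 30 [682.63934122 -15.35269869 128.83698272]
far z 81.63431082000523 circ 839.1824951171875 28.449161529541016 69.19355010986328 area r 51.9173371700447
 purple z [ 74.61446899  87.02470551 126.55489651]
 arc [783.58909056 -29.5735564  103.23426726] 285
 green [326.         134.66666667] 15 [899.5925603    2.12956105  87.89339724]
 green [332.  211.5] 30 [682.63934122 -15.35269869 128.83698272]
near z 81.81158018693259 circ 373.80841064453125 212.57965087890625 72.80160522460938 area r 52.45504013289016
 purple z [11.18925178 85.3638554  89.65807867]
 arc [363.32210209 201.48133472  68.98912603] 200
 green [255.5 309. ] 16 [429.66589716 182.29158996  87.14040291]
```

View pics/crop1.png

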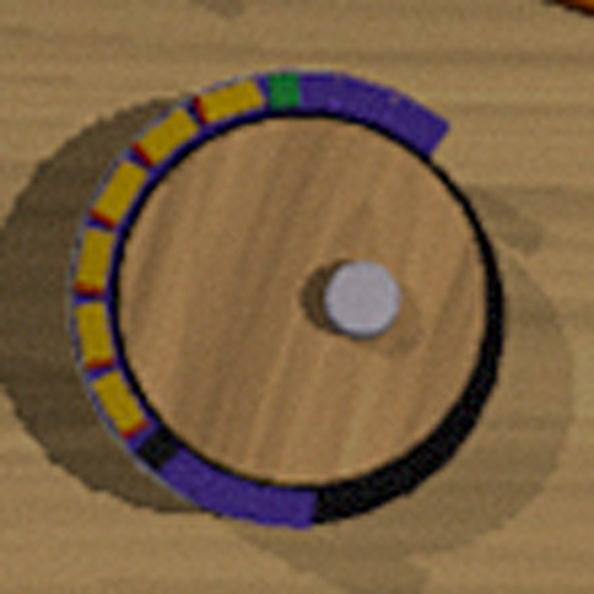

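The crop shows the large stand: drum z 118 mm, radius about 88 mm, with the tin on it. The green pad is at crop (284,90) and the black pad at (158,450), with the red-edged tabs running counter-clockwise between them. The two smaller stands have drums about 82 mm high. So the stand centre is near (583,-25) with yaw about 72°. I'll move over it for a wrist view.

Call:
drive_tool --deltas "-0.02 -0.014 -0.03 0 0.085; -0.06 -0.04 -0.06 0 0.085; -0.11 -0.075 -0.06 0 0.085; -0.16 -0.11 -0.06 0 0.085; -0.21 -0.145 -0.06 0 0.085; -0.26 -0.18 -0.06 0 0.085; -0.31 -0.215 -0.06 0 0.085; -0.36 -0.25 -0.06 0 0.085; -0.41 -0.287 -0.06 0 0.085; -0.46 -0.322 -0.06 0 0.085; -0.50 -0.352 -0.06 0 0.085; -0.53 -0.372 -0.06 0 0.085"

```text
clock: 2.4
eef_pos: [598.9, 17.5, 291.4]
tool_rot: [-3.141, 0.001, 2.69]
force: [0.6, 0.8, -0.1]
width: 84.8
```

Call:
drive_tool --deltas "0 0 0 0 0.085; 0 0 0 0 0.085"

```text
clock: 2.65
eef_pos: [597.7, 21.6, 291.1]
tool_rot: [3.141, -0.001, 2.693]
force: [-0.3, 0.8, 0.1]
width: 85.1
```

```bash
python3 - <<'E'
from h import *
s=ctrl.read_state(); print(s["eef_pos"],s["tool_rot"],s["force"],s["qpos"])
im=imaging.get_image("wrist"); save(im,"wrist1"); np.savez("w1.npz",c=im["color"],r=im["range_z"],E=im["extrinsics"],k=[im["vfov"],im["cx"],im["cy"]])
for t in ("row_start","row_finish","tin")+tuple(f"tab{i}_end" for i in range(1,7)):
    print(t,[(np.round(d["point"]).tolist(),round(d["score"],2)) for d in models.landmark_of(im,t)][:2])
E
```

```text
[597.70259761  21.57708427 291.14818459] [ 3.14087094e+00 -1.10330696e-03  2.69344565e+00] [-0.28972919  0.76784643  0.14126173] [-0.16748429  0.49622532  0.13360447  1.59335049 -0.07419902  1.05756088
  1.10933529]
row_start []
row_finish [([404.0, 218.0], 0.2)]
tin [([244.0, 240.0], 0.83)]
tab1_end [([379.0, 297.0], 0.91)]
tab2_end [([396.0, 263.0], 0.85)]
tab3_end [([402.0, 215.0], 0.77)]
tab4_end [([393.0, 174.0], 0.82), ([397.0, 264.0], 0.53)]
tab5_end [([366.0, 130.0], 0.83)]
tab6_end [([326.0, 103.0], 0.6)]
```

View pics/wrist1.png

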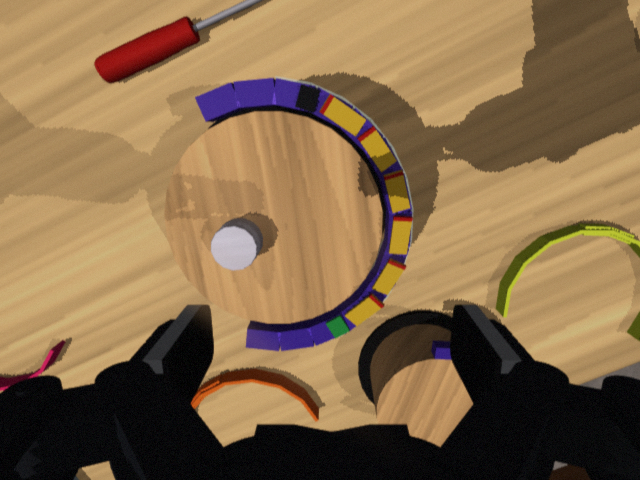

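The wrist view shows the whole row: green pad at (338,326), black pad at (308,98), six tabs between them with red edges on the black-pad side, and the tin at (235,247). Now I'll fit the stand pose.

```bash
python3 - <<'E'
from h import *
from scipy.optimize import least_squares
d=np.load("w1.npz"); im=dict(color=d["c"],range_z=d["r"],extrinsics=d["E"],vfov=d["k"][0],cx=d["k"][1],cy=d["k"][2])
c=im["color"];R=im["range_z"];hsv=cv2.cvtColor(c,cv2.COLOR_RGB2HSV)
H,W=R.shape;f,cx,cy=K(im);v,u=np.mgrid[0:H,0:W];P=np.stack([(u-cx)/f*R,(v-cy)/f*R,R,np.ones_like(R)],-1)@im["extrinsics"].T
z=P[...,2]
def blob(m):
    n,l,st,ce=cv2.connectedComponentsWithStats(m.astype(np.uint8)); i=1+np.argmax(st[1:,4]); return ce[i],st[i,4],l==i
win=np.zeros((H,W),bool);win[60:360,150:430]=1
g=win&(hsv[...,0]>45)&(hsv[...,0]<90)&(hsv[...,1]>120)
b=np.zeros((H,W),bool);b[80:115,292:325]=1;b&=(hsv[...,2]<45)&(z>122)
for nm,m in(("green",g),("black",b)):
    ce,a,l=blob(m); print(nm,ce,a,"z",np.median(z[l]),"ray128",ray_z(im,*ce,128),"cloud",np.median(P[l],0)[:3])
gp=ray_z(im,*blob(g)[0],128)[:2]; bp=ray_z(im,*blob(b)[0],128)[:2]
print("chord",np.linalg.norm(gp-bp),"expect",200*np.sin(np.radians(66)))
# arc fit on purple/yellow at height ~125
pu=win&(hsv[...,0]>115)&(hsv[...,0]<140)&(hsv[...,1]>120)&(z>121)
q=np.array([ray_z(im,uu,vv,125)[:2] for vv,uu in zip(*np.where(pu))])
s=least_squares(lambda p:np.hypot(q[:,0]-p[0],q[:,1]-p[1])-100,[583,-25],loss="soft_l1"); print("arc",s.x,"purple z",np.median(z[pu]))
top=win&(abs(z-118)<2.5); _,_,l=blob(top); (x,y),r=cv2.minEnclosingCircle(P[l][:,:2].astype(np.float32)); print("drum",x,y,r,np.median(z[l]))
mid=(gp+bp)/2; t=(bp-gp)/np.linalg.norm(bp-gp); nrm=np.array([t[1],-t[0]]); C=mid-nrm*100*np.cos(np.radians(66)); print("pads C",C,"yaw",np.degrees(np.arctan2(*nrm[::-1])))
for n,p in(("g",gp),("b",bp)): print(n,np.degrees(np.arctan2(*(p-s.x)[::-1])),np.hypot(*(p-s.x)))
E
```

```text
green [337.12459016 326.11147541] 305 z 129.03112070394877 ray128 [682.87337337 -14.69293914 128.        ] cloud [682.42756273 -14.40350243 129.0311207 ]
black [307.47835991  98.12984055] 439 z 128.99829447613695 ray128 [510.14759257  44.11160475 128.        ] cloud [510.25439712  44.10717379 128.99829448]
chord 182.46141985262543 expect 182.70909152852016
arc [580.63337368 -29.90848678] purple z 125.99010315379957
drum 583.324462890625 -23.833236694335938 88.04125213623047 119.00592799847107
pads C [583.40197883 -23.79409675] yaw 71.19884312291352
g 8.464737556283549 103.36600227351059
b 133.59894477938667 102.21163969612704
```

The fit is consistent: the pad chord is 182.5 mm against 182.7 expected, and the drum circle centre agrees with the pad-derived centre. That gives C=(583.4,-23.8) and yaw 71.2°. I'll shut the fingers and go above the green pad.

Call:
drive_tool --deltas "-0.02 0 0 0 0; -0.05 0 0.01 0 0; -0.08 -0.001 0.03 0 0; -0.095 -0.001 0.06 0 0; -0.095 -0.001 0.09 0 0; -0.095 -0.001 0.115 0 0; -0.095 -0.001 0.13 0 0; -0.095 -0.001 0.14 0 0; -0.095 -0.001 0.14 0 0; -0.095 -0.001 0.14 0 0"

```text
clock: 4.4
eef_pos: [684.0, -21.6, 152.3]
tool_rot: [3.141, 0.002, 2.693]
force: [0.6, -0.1, 0.4]
width: -0.2
```

```bash
python3 - <<'E'
from h import *
s=ctrl.read_state(); print(s["eef_pos"],s["tool_rot"],s["force"],s["width"])
im=imaging.get_image("wrist"); save(im,"wrist2")
R=im["range_z"];f,cx,cy=K(im);v,u=np.mgrid[0:480,0:640];P=np.stack([(u-cx)/f*R,(v-cy)/f*R,R,np.ones_like(R)],-1)@np.array(im["extrinsics"]).T
# finger tips extents: points with z in 148..175 near TCP
m=(abs(P[...,0]-s["eef_pos"][0])<35)&(abs(P[...,1]-s["eef_pos"][1])<35)&(P[...,2]>140)&(P[...,2]<165)&(R>0)
q=P[m]; print(len(q),q.min(0) if len(q) else 0)
E
```

```text
[683.95944735 -21.61063937 152.30477941] [3.14081623e+00 1.60806198e-03 2.69278724e+00] [ 0.64127114 -0.10423757  0.41610171] -0.1963745463515282
528 [669.86113162 -30.88760337 155.69943346   1.        ]
```

View pics/wrist2.png

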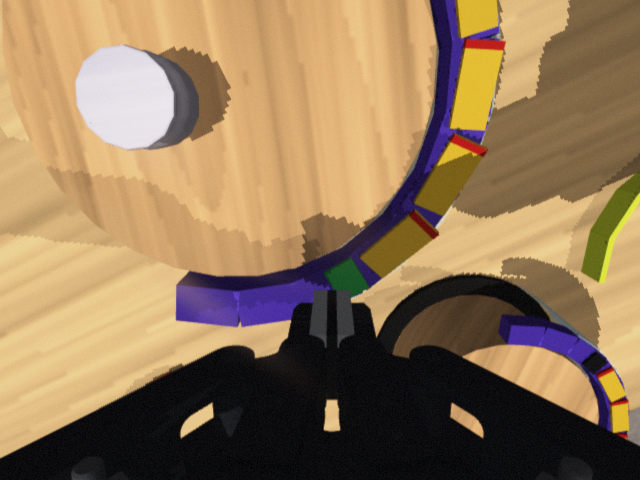

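The shut fingertips are just before the green pad at (347,276), and the tabs are still up. I'll lower in small steps and watch the force.

Call:
drive_tool --deltas "0 0 0.006 0 0; 0 0 0.012 0 0; 0 0 0.016 0 0; 0 0 0.019 0 0; 0 0 0.021 0 0; 0 0 0.021 0 0"

```text
clock: 5.2
eef_pos: [683.2, -21.6, 130.2]
tool_rot: [-3.142, -0.0, 2.693]
force: [-0.6, 0.5, 0.1]
width: 0.3
```

Call:
drive_tool --deltas "0 0 0.0005 0 0; 0 0 0.001 0 0; 0 0 0.001 0 0"

```text
clock: 5.58
eef_pos: [683.3, -21.6, 129.3]
tool_rot: [3.142, -0.0, 2.693]
force: [0.4, 0.1, -0.3]
width: -0.1
```

Call:
drive_tool --deltas "0 0 0.0005 0 0; 0 0 0.001 0 0; 0 0 0.001 0 0"

```text
clock: 5.95
eef_pos: [683.2, -21.6, 128.2]
tool_rot: [-3.142, -0.0, 2.693]
force: [0.7, 0.9, 0.8]
width: 0.1
```

```bash
python3 - <<'E'
from h import *
for i in range(4):
    imaging.get_image("wrist"); s=ctrl.read_state(); print(s["eef_pos"].round(2),s["force"].round(2))
E
```

```text
[683.24 -21.58 128.27] [0.64 0.27 0.36]
[683.23 -21.6  128.25] [-0.76 -0.23 -0.04]
[683.26 -21.57 128.28] [ 0.23  0.97 -0.23]
[683.26 -21.61 128.28] [-0.01 -0.79  0.35]
```

Call:
drive_tool --deltas "0 0 0.0003 0 0; 0 0 0.0005 0 0; 0 0 0.0005 0 0"

```text
clock: 6.52
eef_pos: [683.3, -21.6, 128.2]
tool_rot: [3.141, 0.0, 2.693]
force: [-1.4, 0.2, 3.8]
width: -0.5
```

```bash
python3 - <<'E'
from h import *
F=[]
for i in range(5):
    imaging.get_image("wrist"); s=ctrl.read_state(); F.append(s["force"])
print(s["eef_pos"].round(2),np.mean(F,0).round(2))
E
```

```text
[683.31 -21.57 128.16] [-1.7   0.46  4.57]
```

Contact with the green pad is at 128.2 mm, about 4.6 N with 0.5 mm of push. I'll stroke at nearly that height, so I'm working out the arc waypoints.

```bash
python3 - <<'E'
import numpy as np
C=np.array([583.4,-23.8]);yaw=2.693
tx=np.array([np.cos(yaw),np.sin(yaw)]);ty=np.array([np.sin(yaw),-np.cos(yaw)])
a=np.radians(71.2+np.linspace(-70,66,49))
p=C+100*np.c_[np.cos(a),np.sin(a)]
cmd=np.array([683.25,-21.6])
for k in range(4):
    o=cmd if k==0 else p[12*k]
    print(k,"; ".join("%.3f %.3f"%tuple(np.array([(q-o)@tx,(q-o)@ty])/1000) for q in p[12*k+1:12*k+13]))
E
```

```text
0 0.002 0.004; 0.005 0.009; 0.008 0.013; 0.010 0.017; 0.014 0.020; 0.017 0.024; 0.020 0.028; 0.024 0.031; 0.028 0.034; 0.032 0.037; 0.036 0.040; 0.040 0.042
1 0.004 0.002; 0.009 0.004; 0.013 0.006; 0.018 0.008; 0.023 0.009; 0.028 0.010; 0.033 0.011; 0.037 0.012; 0.042 0.012; 0.047 0.013; 0.052 0.013; 0.057 0.012
2 0.005 -0.001; 0.010 -0.001; 0.015 -0.002; 0.019 -0.004; 0.024 -0.005; 0.029 -0.007; 0.033 -0.009; 0.038 -0.011; 0.042 -0.013; 0.046 -0.016; 0.050 -0.019; 0.054 -0.022
3 0.004 -0.003; 0.007 -0.007; 0.011 -0.010; 0.014 -0.014; 0.017 -0.018; 0.020 -0.022; 0.023 -0.026; 0.025 -0.030; 0.027 -0.035; 0.029 -0.039; 0.031 -0.044; 0.033 -0.048
```

Call:
drive_tool --deltas "0.002 0.004 -0.0002 0 0; 0.005 0.009 -0.0002 0 0; 0.008 0.013 -0.0002 0 0; 0.010 0.017 -0.0002 0 0; 0.014 0.020 -0.0002 0 0; 0.017 0.024 -0.0002 0 0; 0.020 0.028 -0.0002 0 0; 0.024 0.031 -0.0002 0 0; 0.028 0.034 -0.0002 0 0; 0.032 0.037 -0.0002 0 0; 0.036 0.040 -0.0002 0 0; 0.040 0.042 -0.0002 0 0"

```text
clock: 8.28
eef_pos: [665.6, 34.1, 128.1]
tool_rot: [3.141, 0.001, 2.693]
force: [2.2, -2.3, 4.3]
width: -0.0
```

```bash
python3 - <<'E'
from h import *
F=[]
for i in range(3):
    im=imaging.get_image("wrist"); s=ctrl.read_state(); F.append(s["force"])
print(s["eef_pos"].round(2),np.mean(F,0).round(2)); save(im,"wrist3")
E
```

```text
[665.14  34.77 128.11] [ 0.97 -2.25  5.44]
```

View pics/wrist3.png

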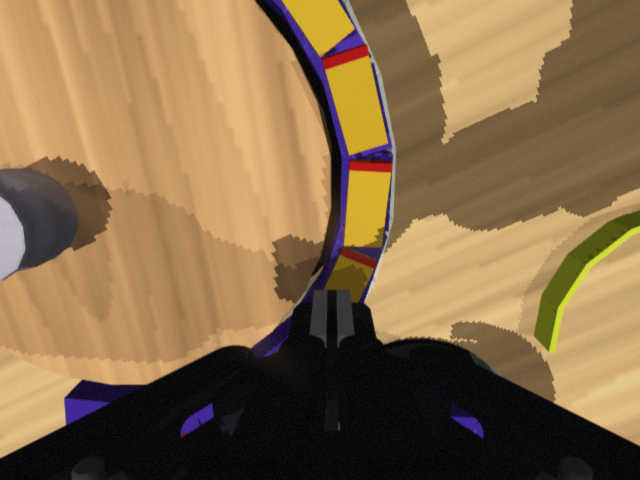

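The tips are on tab 2 (red edge at (358,257)), tab 1 is behind them, and tabs 3 to 6 are still up. The force is about 5 N, so I'll carry on.

Call:
drive_tool --deltas "0.004 0.002 0 0 0; 0.009 0.004 0 0 0; 0.013 0.006 0 0 0; 0.018 0.008 0 0 0; 0.023 0.009 0 0 0; 0.028 0.010 0 0 0; 0.033 0.011 0 0 0; 0.037 0.012 0 0 0; 0.042 0.012 0 0 0; 0.047 0.0125 0 0 0; 0.052 0.0125 0 0 0; 0.057 0.012 0 0 0"

```text
clock: 9.93
eef_pos: [620.6, 69.5, 128.5]
tool_rot: [3.14, 0.003, 2.693]
force: [7.8, -3.1, 6.5]
width: 0.4
```

```bash
python3 - <<'E'
from h import *
F=[]
for i in range(3):
    im=imaging.get_image("wrist"); s=ctrl.read_state(); F.append(s["force"])
print(s["eef_pos"].round(2),np.mean(F,0).round(2)); save(im,"wrist4")
E
```

```text
[620.02  69.75 128.45] [ 4.52 -1.44  5.75]
```

View pics/wrist4.png

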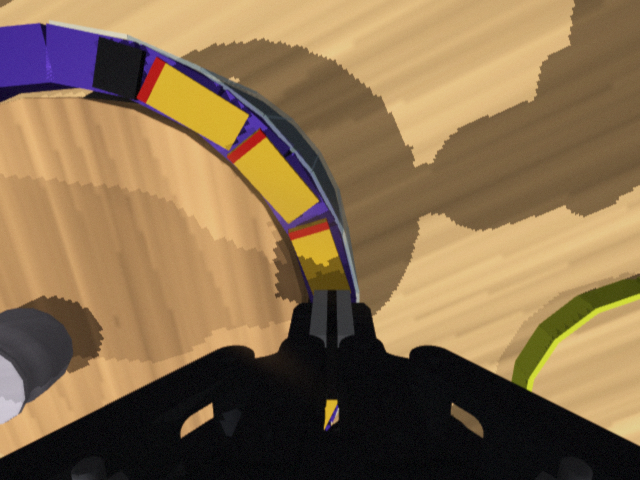

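The tips are now on tab 4 (red edge at (309,230)), with tabs 5 and 6 still up and the force around 6 N.

Call:
drive_tool --deltas "0.005 -0.0005 0 0 0; 0.010 -0.001 0 0 0; 0.015 -0.002 0 0 0; 0.019 -0.004 0 0 0; 0.024 -0.005 0 0 0; 0.029 -0.007 0 0 0; 0.033 -0.009 0 0 0; 0.038 -0.011 0 0 0; 0.042 -0.013 0 0 0; 0.046 -0.016 0 0 0; 0.050 -0.019 0 0 0; 0.054 -0.022 0 0 0"

```text
clock: 11.58
eef_pos: [560.8, 74.0, 128.1]
tool_rot: [3.14, -0.0, 2.693]
force: [3.6, 0.9, 5.6]
width: 0.1
```

```bash
python3 - <<'E'
from h import *
F=[]
for i in range(3):
    im=imaging.get_image("wrist"); s=ctrl.read_state(); F.append(s["force"])
print(s["eef_pos"].round(2),np.mean(F,0).round(2)); save(im,"wrist5")
E
```

```text
[560.07  73.81 128.02] [2.88 0.89 6.33]
```

View pics/wrist5.png

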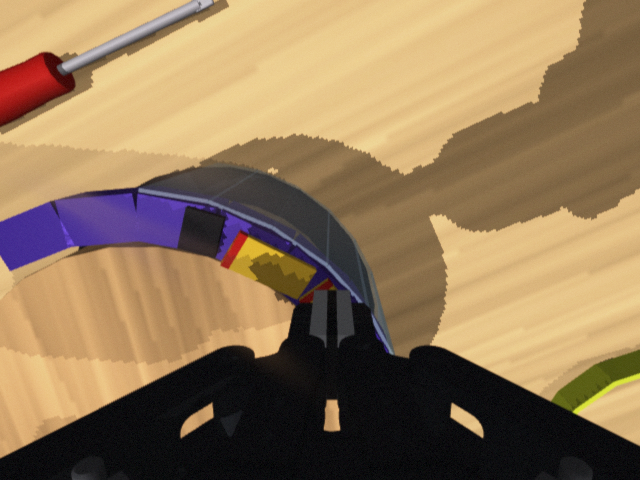

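Tab 5's red edge is at the tips, at (318,288), and tab 6 is still up ahead. The last section runs on to the black pad.

Call:
drive_tool --deltas "0.004 -0.003 0 0 0; 0.007 -0.007 0 0 0; 0.011 -0.010 0 0 0; 0.014 -0.014 0 0 0; 0.017 -0.018 0 0 0; 0.020 -0.022 0 0 0; 0.023 -0.026 0 0 0; 0.025 -0.030 0 0 0; 0.027 -0.035 0 0 0; 0.029 -0.039 0 0 0; 0.031 -0.044 0 0 0; 0.033 -0.048 0 0 0"

```text
clock: 13.22
eef_pos: [510.1, 45.6, 128.1]
tool_rot: [3.14, -0.001, 2.694]
force: [3.3, 3.0, 5.6]
width: -0.1
```

Call:
drive_tool --deltas "0 0 0 0 0; 0 0 -0.005 0 0; 0 0 -0.02 0 0; 0 0 -0.05 0 0; 0 0 -0.09 0 0; 0 0 -0.13 0 0; -0.02 0.01 -0.16 0 0; -0.04 0.03 -0.16 0 0; -0.04 0.03 -0.16 0 0; -0.04 0.03 -0.16 0 0"

```text
clock: 14.48
eef_pos: [558.0, 53.1, 287.6]
tool_rot: [-3.14, -0.002, 2.693]
force: [1.1, -0.4, -0.4]
width: -0.2
```

```bash
python3 - <<'E'
from h import *
s=ctrl.read_state(); print(s["eef_pos"].round(2),s["force"].round(2))
im=imaging.get_image("wrist"); save(im,"wrist6")
np.savez("w6.npz",c=im["color"],r=im["range_z"],E=im["extrinsics"],k=[im["vfov"],im["cx"],im["cy"]])
im=imaging.get_image("top"); save(im,"top6"); im=imaging.get_image("scene"); save(im,"scene6")
E
```

```text
[557.97  53.07 287.59] [ 1.13 -0.43 -0.45]
```

View pics/wrist6.png

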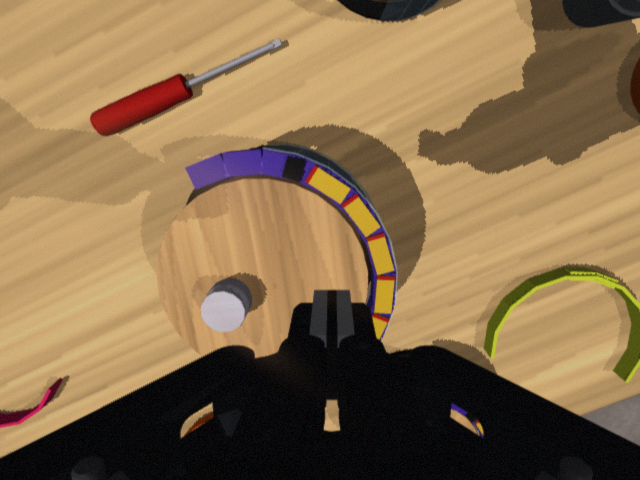

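View pics/scene6.png

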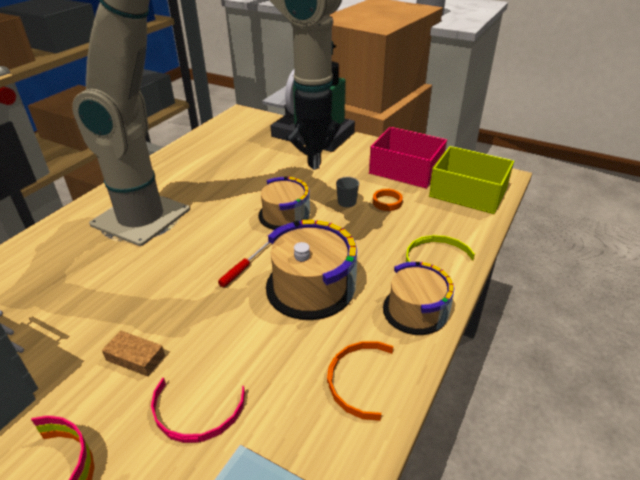

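The tabs look flat and nothing seems disturbed. Tabs 1 and 2 are hidden by the gripper, so I'll back off for a measured check.

Call:
drive_tool --deltas "-0.03 0 0 0 0.085; -0.07 0 0 0 0.085; -0.09 0 -0.01 0 0.085; -0.09 0 -0.01 0 0.085; -0.09 0 -0.01 0 0.085; -0.09 0 -0.01 0 0.085; -0.09 0 -0.01 0 0.085; -0.09 0 -0.01 0 0.085"

```text
clock: 15.62
eef_pos: [640.4, 14.7, 298.0]
tool_rot: [3.142, -0.0, 2.693]
force: [-0.4, -0.1, 0.4]
width: 84.8
```

```bash
cat > chk.py <<'E'
from h import *
s=ctrl.read_state(); print(s["clock"],s["eef_pos"].round(1),s["width"])
im=imaging.get_image("wrist"); save(im,"wrist7")
def blob(m):
    n,l,st,ce=cv2.connectedComponentsWithStats(m.astype(np.uint8)); i=1+np.argmax(st[1:,4]); return ce[i],l==i
def an(im,tag):
    c=im["color"];R=im["range_z"];hsv=cv2.cvtColor(c,cv2.COLOR_RGB2HSV)
    f,cx,cy=K(im);v,u=np.mgrid[0:480,0:640];P=np.stack([(u-cx)/f*R,(v-cy)/f*R,R,np.ones_like(R)],-1)@np.array(im["extrinsics"]).T
    C=np.array([583.4,-23.8]);z=P[...,2];d=P[...,:2]-C;r=np.hypot(d[...,0],d[...,1]);a=(np.degrees(np.arctan2(d[...,1],d[...,0]))-71.2+180)%360-180
    l=(abs(z-119)<2.5)&(r<100); _,l=blob(l); (x,y),rr=cv2.minEnclosingCircle(P[l][:,:2].astype(np.float32)); print(tag,"drum",round(x,1),round(y,1),round(rr,1))
    g=(hsv[...,0]>45)&(hsv[...,0]<90)&(hsv[...,1]>120)&(abs(r-100)<15)&(z>122)
    if g.sum(): print(" green",ray_z(im,*blob(g)[0],128).round(1), "z",np.median(z[g]).round(2))
    b=(abs(r-100)<5)&(abs(a-66)<3); print(" black z",np.median(z[b]).round(2))
    for i,t in enumerate((-50,-30,-10,10,30,50)):
        o=[]
        for lo,hi in((-8,-5),(-2,2),(5.5,8.5)):
            m=(abs(r-100)<5)&(a>t+lo)&(a<t+hi)&(R>0); o.append(np.median(z[m]).round(2) if m.sum() else None)
        print(" tab",i+1,"z hinge/mid/end",o)
d=np.load("w1.npz"); an(dict(color=d["c"],range_z=d["r"],extrinsics=d["E"],vfov=d["k"][0],cx=d["k"][1],cy=d["k"][2]),"before")
an(im,"after")
t=imaging.get_image("top"); save(t,"top7")
for n in ("tin","band_pink","tape","cup","driver","sanding_block"):
    q=models.landmark_of(t,n); print(n,[(np.round(k["point"],1).tolist(),round(k["score"],2)) for k in q][:2])
E
python3 chk.py
python3 - <<'E'
import cv2,numpy as np
a=cv2.imread("pics/top0.png").astype(int);b=cv2.imread("pics/top7.png").astype(int)
cv2.imwrite("pics/diff.png",np.hstack([b[110:370,40:620].astype(np.uint8)]));
E
```

```text
15.625 [640.4  14.7 298. ] 84.77148675265761
before drum 583.3 -23.8 88.0
 green [682.9 -14.7 128. ] z 342.84
 black z 129.04
 tab 1 z hinge/mid/end [np.float64(129.95), np.float64(133.6), np.float64(136.73)]
 tab 2 z hinge/mid/end [np.float64(130.36), np.float64(134.11), np.float64(137.78)]
 tab 3 z hinge/mid/end [np.float64(129.83), np.float64(132.42), np.float64(357.59)]
 tab 4 z hinge/mid/end [np.float64(350.96), np.float64(133.81), np.float64(137.83)]
 tab 5 z hinge/mid/end [np.float64(130.06), np.float64(133.06), np.float64(136.17)]
 tab 6 z hinge/mid/end [np.float64(130.17), np.float64(133.24), np.float64(136.68)]
after drum 583.2 -23.8 88.0
 green [682.9 -14.5 128. ] z 340.66
 black z 128.77
 tab 1 z hinge/mid/end [np.float64(128.89), np.float64(129.04), np.float64(129.0)]
 tab 2 z hinge/mid/end [np.float64(128.98), np.float64(128.86), np.float64(377.08)]
 tab 3 z hinge/mid/end [np.float64(377.7), np.float64(128.74), np.float64(128.76)]
 tab 4 z hinge/mid/end [np.float64(128.92), np.float64(128.85), np.float64(129.0)]
 tab 5 z hinge/mid/end [np.float64(128.79), np.float64(128.88), np.float64(128.87)]
 tab 6 z hinge/mid/end [np.float64(128.88), np.float64(128.8), np.float64(128.81)]
tin [([343.4, 252.1], 0.69)]
band_pink []
tape [([177.5, 245.8], 0.81)]
cup [([198.6, 282.5], 0.58)]
driver [([338.0, 319.0], 0.55)]
sanding_block [([466.0, 332.3], 0.79)]
```

View pics/wrist7.png

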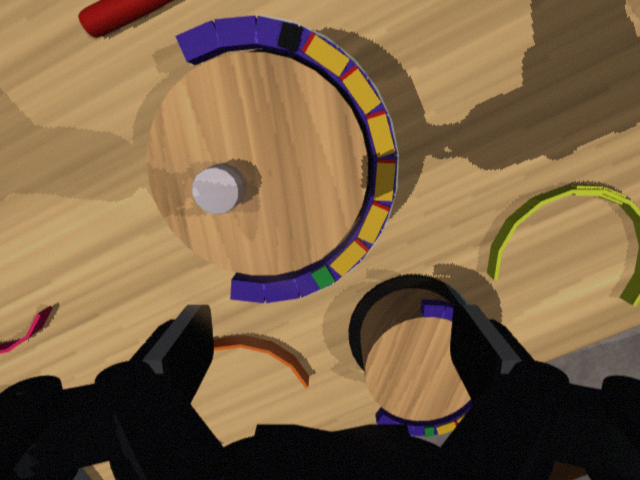

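View pics/top7.png

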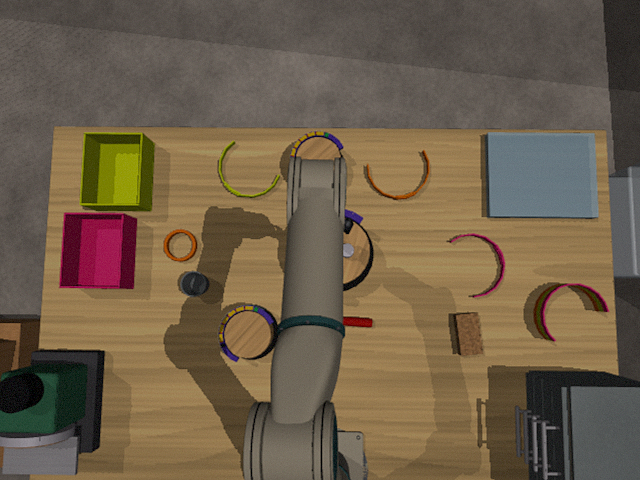

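```bash
python3 -c "
from cell import ctrl
print(ctrl.finish_job())"
```

```text
the job is handed in; nothing more can be done
None
```

I stroked the six tabs on the largest stand from the green pad to the black pad with the fingers shut, one pass at about 5–6 N (highest reading about 11 N). All six measured flat afterwards. The gripper then backed off to about 170 mm above the headband, and I handed the job in at about 16 s; it reports no verdict.

**Last checks:**
- **Tabs:** all six measured 128.7–129.0 mm high, level with the black pad at 128.8 mm. Before the stroke their free ends stood at about 136–138 mm.
- **Stand:** the drum centre moved about 0.1 mm and the green pad about 0.2 mm, both within the measuring error.
- **Other objects:** the tin, tape, cup, driver and sanding block were found in the final top picture, and by eye nothing had moved. I did not compare their positions numerically.

**Checks that failed or disagreed:**
- **Depth readings:** the tab 2 end, the tab 3 hinge and the green pad height gave unusable values. I judged tabs 2 and 3 from their other readings and the picture.
- **Pink headband:** the network did not find it in the final picture, though it is plainly visible in its original place.
- **Headband arc fit:** an early fit to the purple colour was about 6 mm off the drum and pad fits, which agreed with each other. I discarded it.

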